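# Load a vial rack into an autosampler bay

## Robot

A 6-joint arm with a two-finger parallel gripper is mounted at the origin on the work surface. World frame = base frame: x ahead of the robot, y to its left, z up, the work surface at z = 0. Lengths are in m, angles in rad, forces in N, time in s.
With the tool pointing down it reaches from about 0.325 to 0.75 m from the base axis. Payload 7.6 kg.
Tool frame: the origin (TCP) lies between the finger pads; the fingertips stand 22 mm ahead of it and the grasp point (between the pads) lies 3 mm ahead of it; z points along the fingers, y is the direction in which the jaws open and shut (so a half turn about z gives the same grasp; the last joint's range is limited). The gripper opens to 85 mm and grips with 20 to 120 N. Pads are 22 mm wide; open, the fingers measure 114 mm over their backs; the gripper's body (76 mm by 85 mm) begins 54 mm behind the grasp point. The pads swing forward as they close: fully open they stand 13 mm farther back than shut.
Start: joints at [-1.33, 0.052, 1.401, -0, 1.689, -0.07], TCP at [0.161, -0.5, 0.253] pointing down, gripper open.
Joint ranges: [-2.9, 2.9], [-0.91, 2.17], [0.12, 2.37], [-1.06, 4.2], [0.26, 2.73], [-2.93, 2.93]. Speed limits (rad/s): [2.57, 2.57, 3.01, 3.14, 3.14, 3.14].

## Interface

Orientations are given as a unit quaternion [w, x, y, z].
In Python, from bench import arm gives the robot as it stands. The module is installed in compiled form; this text tells all that it offers.
- The arm moves only by the tool play_rows, never from a script. Its arguments are lists of equal length, an entry for each row: "offset": the shift along the tool's x, y, z in cm, a list of three; "turn": the turn about the tool's z in degrees; "hand": the closure, from -1 (fully open) to 1 (shut). In form: {"offset": [[dx, dy, dz], ...], "turn": [turn, ...], "hand": [hand, ...]}. A call has 1 to 5 rows; each row is the pose to reach, as a shift and turn from the pose measured when the call began, along the tool's axes at that moment; what a row does not reach only later rows make up. A row lasts 1/12 s, in which the tool goes at most 41.7 mm and 7.16 degrees, less where a joint would pass 70% of its speed; a pose out of reach is approached as far as the arm can. A call with a gripper value outside its range is refused whole. The fingers move at their own pace and stop on an object; "squeeze" is the grip in N (left out, the last holds). Time passes only in rows, so rows that repeat a pose let the fingers close. It gives the time, the measured TCP pose, the force and the opening at its end, in the units of the state.
- arm.state(): the state, without advancing time (a new reading comes with each control period).
- arm.snapshot(name): name is "scene" or "top" or "wrist"; returns the picture (384x512x3 uint8, red, green, blue); there is no depth.
- arm.camera_params(name): a dict with "fx", "fy", "cx", "cy" (pixels), "k1" (the pictures are not rectified: a ray, as slopes to the right and down, at radius r is drawn at 1 + k1 r^2 times it, then the intrinsics apply), "R" (3x3) and "t" (3): a world point X has camera coordinates R X + t; the wrist camera has in their place "mount" (4x4, takes a point from camera to tool coordinates, whose origin is the TCP and whose axes are the flange's). Camera axes: x right, y down, z forward; pixel columns grow to the right and rows downward; lengths in m; the calibration is good to about 2 mm. A picture is of the moment at which its call begins: read the wrist's pose just before it. camera_params takes no time and is no camera call.
- arm.sign_off(): hands the job in, once; it reports no verdict.
The state is a dict: "time": time; "joint_positions": joint angles; "joint_velocities": joint speeds; "tau": joint torques, N m; "ee_pos": TCP position; "tool_rot": TCP orientation; "wrist_force": force on the tool from outside, world axes, zero at the start; "moment": the same for the moment, N m; "gripper_width": finger opening in m.
Only numpy, scipy, OpenCV 4.12 (cv2) and the standard library are available. Lean on these libraries where they do the work, as an engineer would, in place of code of your own. Each camera call takes 0.05 s, during which the arm holds its last target.

## Task

Load the vial rack into the sampler: stand it on the apron of the loading bay with its rounded nose between the flared guides, then slide it along the deck under the hold-down lips until it is fully home against the end stop. Press it there lightly for a moment and let go. The vials are glass and the stop is only clamped, so set it down softly, feel for the stop and never ram or force the rack, keep it upright, and leave the other things where they are.

Things in the scene. Friction and masses are not known exactly. Their poses are not given: they have to be found in the camera images.
- rack: White plastic vial rack, steel carrying handle, ten brown vials with black caps in two rows; about 450 g. Origin under the centre of its foot, x towards the rounded nose, z up. Foot 130 long (x), 84 wide (y), 8 mm thick, nose corners of 12 mm radius, nose tip 65 mm ahead of the origin. Above the foot the rack is 64 mm wide and 34 mm tall; the caps end at 44 mm
- rack_grip (a point): centre of the handle's grey grip, 68 mm above the rack's underside, over the rack's centre: a bar 52 mm long (along the rack's x), 12 mm wide, 14 mm tall, free all round above the caps (the handle's thin uprights stand at x = -36 and +36 mm)
- rack_tail (a point): middle of the rack's flat rear end face, 65 mm behind its origin and 17 mm above its underside: the place to push. The face is 64 mm wide and 34 mm tall
- bay: Loading bay of the sampler, fixed: aluminium deck 12 mm thick with two black guides, before a beige cabinet 180 mm tall. Origin at bench height in the middle of the throat, where the flares meet the straight channel; x is the loading direction, towards the cabinet; z up; deck top at z = 12 mm. Deck from x = -190 to +175 mm, 200 mm wide; x = -190 to -80 mm is bare apron
- bay_throat (a point): throat of the guides, on the deck (0, 0, 12 mm in the bay's frame). Behind it, back to x = -80 mm, the guides flare by 20 degrees each to 144 mm between them. Beyond it, to x = 135 mm, the channel is 86.4 mm wide (1.2 mm play a side), and lips 11 to 14 mm above the deck reach 6 mm inwards over the rack's foot: the rack can only be slid in. Guides 16 mm tall
- bay_stop_slots (a point): middle of the stop's slots, on the deck (103, 0, 12 mm in the bay's frame). The end stop, a rigid steel bar 80 mm wide, 18 mm tall, with two black thumbscrews, is clamped across the channel: its face is anywhere from x = 88 to 118 mm and is not measured. Sliding the rack takes 2 to 5 N, to 8 N while the guides straighten it; at the stop it climbs fast; over 16 N on the stop is forcing
- spare_vial: single upright brown vial, 21 mm diameter, 45 mm tall, beside the bay on its far side; origin under its centre; not to be disturbed
- tip_box: green pipette-tip box with clear lid, 120 x 82 x 63 mm; origin under its centre; not to be disturbed
- reagent_bottle: brown bottle, 68 mm diameter, 150 mm tall; origin under its centre; not to be disturbed
- beaker: glass beaker, 66 mm diameter, 85 mm tall; origin under its centre; not to be disturbed
- pipette: dark hand pipette lying on the bench, about 230 mm long, 30 mm tall; origin near its middle; not to be disturbed
Things that resemble listed ones, but are neither listed nor needed, are in the scene too. What is shaped like the rack but blue or purple is not meant.

How it is judged:
On the way, in this order (a step that is already met when the one before it is completed fails the run):
1. the rack stands upright on the bay's deck with its nose between the flared guides, not yet in the straight channel (at most 2 mm in) (z of rack in the frame of bay between 0.009 and 0.015 m and angle between rack's own z axis and vertical below 0.06 rad and x of rack in the frame of bay between -0.155 and -0.063 m and y of rack in the frame of bay between -0.04 and 0.04 m), for 0.1 s.
2. the rack, in the channel, is pressed against the end stop with at least 1 N for 0.1 s (z of rack in the frame of bay between 0.009 and 0.015 m and angle between rack's own z axis and vertical below 0.06 rad and x of stop_bar_c0 in the frame of rack between 0.06 and 0.0725 m and contact force between rack and stop_bar_c0 above 1 N), for 0.1 s.
At the end, for the whole second after the job is handed in: the rack stands on the deck in the straight channel, nose first, within 1.5 mm of touching the end stop, within 2.5 mm of the channel's centre line and 0.04 rad of its direction, upright, at rest and released (z of rack in the frame of bay between 0.009 and 0.015 m and angle between rack's own z axis and vertical below 0.06 rad and x of stop_bar_c0 in the frame of rack between 0.06 and 0.0725 m and y of rack in the frame of bay between -0.0025 and 0.0025 m and angle between the x axis of rack and the x axis of bay, either way round below 0.04 rad and linear speed of rack below 0.01 m/s and contact force between the fingers and rack below 0.1 N).
It fails at once if the rack is forced in: more than 16 N on the end stop, or more than 25 N on the bay while the nose is in the straight channel (contact force between rack and stop_bar_c0 above 16 N or (x of rack in the frame of bay above -0.063 m and contact force between rack and bay above 25 N)).
It fails at once if the rack is dropped or banged down on the bay: more than 50 N between them (contact force between rack and bay above 50 N).
It fails at once if the rack is tilted by more than 0.35 rad (angle between rack's own z axis and vertical above 0.35 rad).
It fails at once if a bystander (spare vial, tip box, bottle, beaker, pipette) is moved by more than 20 mm (distance of any of spare_vial, tip_box, reagent_bottle, beaker, pipette from where it was at the start of the episode above 0.02 m).
It also fails if it takes over 64 s, if anything falls off the work surface, if the arm or the gripper's body presses on something with over 40 N, if the wrist force passes 120 N, or if a joint passes its speed limit or range.

## Working session

There is one attempt and no reset: what is moved stays moved. The work goes in short steps, Python scripts to look and compute and a tool call to move; the robot and the scene stay as the last step left them, time stands still between calls to the robot, and variables do not carry over. Pictures are saved under pics/ and viewed, and the job is handed in when it is done.

Besides the shell and the picture viewer there is one more tool, called after "Emit:" as a command line: name --pt "numbers of a row" for each row, then --argument value for the rest. play_rows: Moves the arm, as the interface text tells. Its arguments: {"type":"object","properties":{"offset":{"type":"array"},"turn":{"type":"array"},"hand":{"type":"array"},"squeeze":{"type":"number"}},"required":["offset","turn","hand"]}

```bash
mkdir -p pics; python3 - <<'E'
from bench import arm
import cv2
s=arm.state(); print(s)
for n in("scene","top","wrist"):
    p=arm.snapshot(n); cv2.imwrite(f"pics/{n}0.png",p[:,:,::-1]); print(n,arm.camera_params(n))
E
```

```text
{'time': 0.0, 'joint_positions': array([-1.33027551e+00,  5.28391478e-02,  1.40174354e+00, -2.47830534e-06,
        1.68863670e+00, -7.02836644e-02]), 'joint_velocities': array([ 3.09785833e-04,  7.57568746e-04, -1.40131761e-05,  2.48691811e-04,
        3.10924130e-04, -7.98590203e-04]), 'tau': array([-5.90161453e-04, -3.81669259e+01, -3.60185158e+01, -1.22281285e-04,
        6.10436196e-03,  1.23107958e-05]), 'ee_pos': array([ 0.16052027, -0.49956313,  0.25246167]), 'tool_rot': array([-8.10316990e-04,  9.87949049e-01,  1.54777309e-01, -7.03752332e-05]), 'wrist_force': array([ 0.29843301,  0.02177823, -0.99970173]), 'moment': array([0.05254262, 0.0145927 , 0.01859724]), 'gripper_width': 0.08519747271423245}
scene {'fx': 365.0739901955174, 'fy': 365.0739901955174, 'cx': 259.06128428283284, 'cy': 186.54183332607136, 'k1': -0.026828389421627522, 'R': array([[ 0.05624328,  0.99840459,  0.00499592],
       [ 0.81126255, -0.04278313, -0.58311463],
       [-0.58197059,  0.03684929, -0.81237452]]), 't': array([ 0.09151727, -0.35175292,  1.38073041])}
top {'fx': 451.62420687401027, 'fy': 451.62420687401027, 'cx': 254.50272089521138, 'cy': 188.01173067452987, 'k1': -0.16029557813948897, 'R': array([[-0.02342208, -0.99971877, -0.00371254],
       [-0.99684974,  0.02363601, -0.07570958],
       [ 0.07577604,  0.00192757, -0.997123  ]]), 't': array([-0.13672329,  0.47929651,  1.42452572])}
wrist {'fx': 317.75039001410397, 'fy': 317.75039001410397, 'cx': 256.494434054096, 'cy': 192.6591603754146, 'k1': -0.055190921162953564, 'mount': array([[-3.33665900e-04, -9.59936789e-01, -2.80216435e-01,
         7.04950039e-02],
       [ 9.99999801e-01, -4.70225996e-04,  4.20108830e-04,
        -3.33068348e-04],
       [-5.35042974e-04, -2.80216239e-01,  9.59936755e-01,
        -1.20555223e-01],
       [ 0.00000000e+00,  0.00000000e+00,  0.00000000e+00,
         1.00000000e+00]])}
```

View pics/scene0.png

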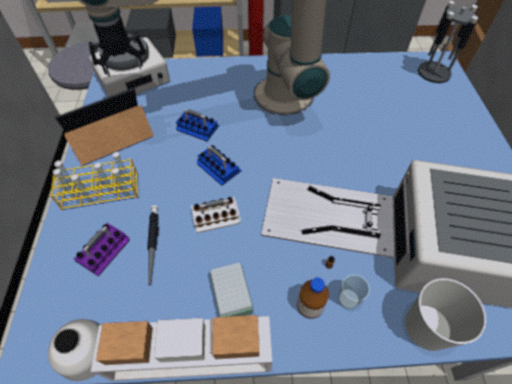

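View pics/top0.png

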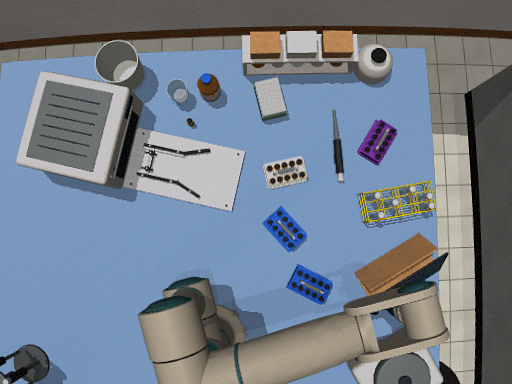

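View pics/wrist0.png

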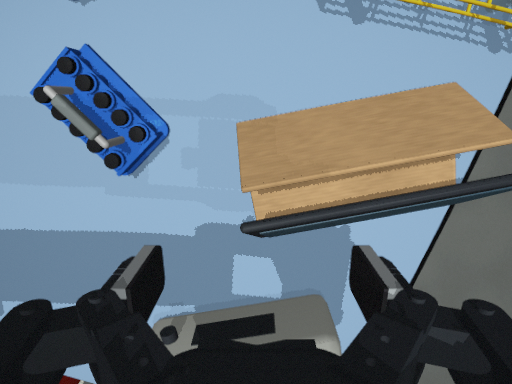

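The white rack is at about (286,172) in top and (216,213) in scene. The bay is at (185,165) in top and loads to the left, roughly world +y. I'll zoom in next.

```bash
cat > h.py <<'E'
import numpy as np, cv2
from bench import arm
from scipy.spatial.transform import Rotation as Ro
def cam(n,s=None):
    c=arm.camera_params(n)
    K=np.array([[c['fx'],0,c['cx']],[0,c['fy'],c['cy']],[0,0,1.]]); D=np.array([c['k1'],0,0,0,0.])
    if n=='wrist':
        q=s['tool_rot']; T=np.eye(4); T[:3,:3]=Ro.from_quat([q[1],q[2],q[3],q[0]]).as_matrix(); T[:3,3]=s['ee_pos']
        W=T@c['mount']; R=W[:3,:3].T; t=-R@W[:3,3]
    else: R=np.array(c['R']);t=np.array(c['t'])
    return K,D,R,t
def inv(C,px,z):
    K,D,R,t=C
    px=np.asarray(px,float).reshape(-1,1,2)
    # model: drawn=(1+k1 r^2)*ray, cv2 same
    u=cv2.undistortPoints(px,K,D,criteria=(3,50,1e-10)).reshape(-1,2) if False else cv2.undistortPoints(px,K,D).reshape(-1,2)
    d=np.c_[u,np.ones(len(u))]@R; o=-R.T@t
    return o+d*((z-o[2])/d[:,2])[:,None]
def proj(C,X):
    K,D,R,t=C
    return cv2.projectPoints(np.asarray(X,float).reshape(-1,1,3),cv2.Rodrigues(R)[0],t,K,D)[0].reshape(-1,2)
def crop(f,x0,y0,x1,y1,s,o):
    p=cv2.imread(f)[y0:y1,x0:x1]; cv2.imwrite(o,cv2.resize(p,None,fx=s,fy=s,interpolation=cv2.INTER_CUBIC))
E
python3 - <<'E'
from h import *
crop('pics/top0.png',120,110,320,220,4,'pics/t1.png')
crop('pics/scene0.png',180,170,410,260,3,'pics/s1.png')
C=cam('top');print(inv(C,[(286,172)],0.04),inv(C,[(150,160),(238,178)],0.012)); C=cam('scene');print(inv(C,[(216,213)],0.03))
E
```

```text
[[ 0.52256619 -0.24857516  0.04      ]] [[ 0.57589119  0.19002557  0.012     ]
 [ 0.50990827 -0.09570105  0.012     ]]
[[ 0.5348656  -0.24441016  0.03      ]]
```

View pics/t1.png

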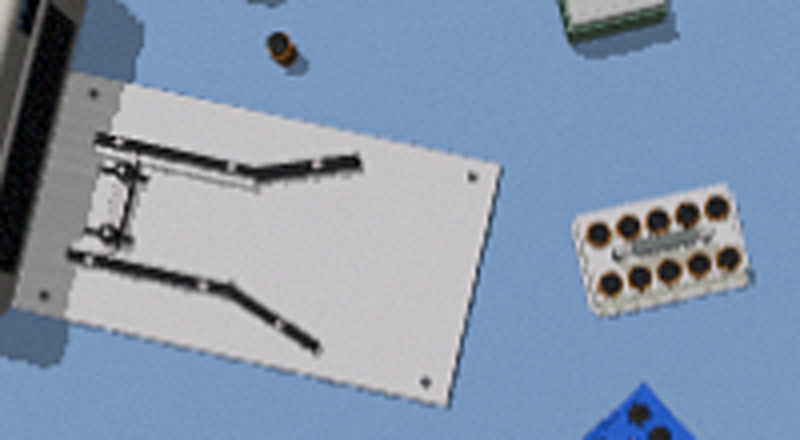

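View pics/s1.png

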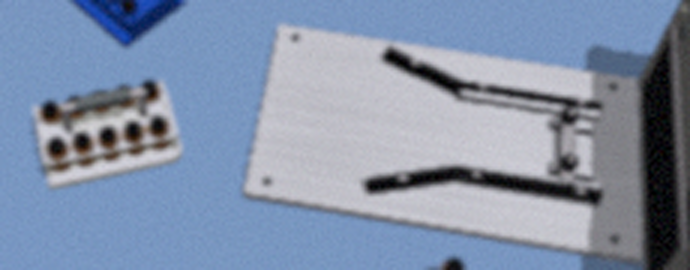

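```bash
python3 - <<'E'
from h import *
np.set_printoptions(precision=4,suppress=True)
C=cam('top')
t=lambda a:[(120+(x+.5)/4-.5,110+(y+.5)/4-.5) for x,y in a]
holes=inv(C,t([(473,177),(427,382),(94,93),(44,296)]),.012);print('holes',holes)
cor=inv(C,t([(500,165),(447,403)]),.012);print('corners',cor)
S=cam('scene')
s=lambda a:[(180+(x+.5)/3-.5,170+(y+.5)/3-.5) for x,y in a]
h2=inv(S,s([(266,181),(295,38),(614,239),(613,86)]),.012);print('scene holes',h2)
print('scene corners',inv(S,s([(245,192),(279,26)]),.012))
th=inv(C,t([(256,170),(230,286)]),.028);print('throat guides top',th,th.mean(0))
th=inv(S,s([(461,173),(460,88)]),.028);print('scene',th,th.mean(0))
for H in (holes,h2[[0,1,2,3]]):
    m=(H[:2].mean(0)+H[2:].mean(0))/2; 
    d=H[2:].mean(0)-H[:2].mean(0); print('mid',m,'len',np.linalg.norm(d),'yaw',np.degrees(np.arctan2(d[1],d[0])))
    e=H[0]-H[1];print('w',np.linalg.norm(e),np.degrees(np.arctan2(e[1],e[0])))
# rack outline
g=t([(610,252),(712,233)]);print('handle top',inv(C,g,.07))
print('caps',inv(C,t([(598,234),(717,207),(728,258),(611,284)]),.044))
print('grip scene',inv(S,s([(68,108),(150,88)]),.074))
print('caps scene',inv(S,s([(57,147),(158,125)]),.044))
E
```

```text
holes [[ 0.5882 -0.0969  0.012 ]
 [ 0.4236 -0.0567  0.012 ]
 [ 0.6664  0.2131  0.012 ]
 [ 0.5003  0.2546  0.012 ]]
corners [[ 0.5975 -0.1189  0.012 ]
 [ 0.4064 -0.0723  0.012 ]]
scene holes [[ 0.5875 -0.0987  0.012 ]
 [ 0.4232 -0.0572  0.012 ]
 [ 0.6646  0.2132  0.012 ]
 [ 0.4992  0.2549  0.012 ]]
scene corners [[ 0.5981 -0.1191  0.012 ]
 [ 0.407  -0.0724  0.012 ]]
throat guides top [[0.596  0.0767 0.028 ]
 [0.5031 0.0984 0.028 ]] [0.5495 0.0876 0.028 ]
scene [[0.5977 0.0813 0.028 ]
 [0.5038 0.0968 0.028 ]] [0.5508 0.089  0.028 ]
mid [0.5446 0.0785 0.012 ] len 0.32013009779161705 yaw 75.99971514870363
w 0.16944361494496005 -13.727476140775154
mid [0.5436 0.078  0.012 ] len 0.32126866645438557 yaw 76.22122458546427
w 0.16944589187322784 -14.17382293849128
handle top [[ 0.5183 -0.2036  0.07  ]
 [ 0.5313 -0.2829  0.07  ]]
caps [[ 0.5356 -0.1955  0.044 ]
 [ 0.5549 -0.29    0.044 ]
 [ 0.5143 -0.2974  0.044 ]
 [ 0.4959 -0.2047  0.044 ]]
grip scene [[ 0.5366 -0.2777  0.074 ]
 [ 0.5186 -0.2028  0.074 ]]
caps scene [[ 0.5594 -0.2907  0.044 ]
 [ 0.5405 -0.1974  0.044 ]]
```

```bash
cat >> h.py <<'E'
np.set_printoptions(precision=4,suppress=True)
BO=np.array([0.5485,0.0888]); BY=np.radians(76.1)
def b2w(x,y):
    c,s=np.cos(BY),np.sin(BY); return BO+np.array([c*x-s*y,s*x+c*y])
def w2b(p):
    c,s=np.cos(BY),np.sin(BY); d=np.asarray(p)[:2]-BO; return np.array([c*d[0]+s*d[1],-s*d[0]+c*d[1]])
def go(xyz,yaw=None):
    s=arm.state(); q=s['tool_rot']; M=Ro.from_quat([q[1],q[2],q[3],q[0]]).as_matrix()
    y0=np.degrees(np.arctan2(M[1,0],M[0,0])); 
    o=M.T@(np.asarray(xyz)-s['ee_pos'])*100
    print('t',s['time'],'p',s['ee_pos'],'yaw',y0,'q6',np.degrees(s['joint_positions'][5]),'tilt',np.degrees(np.arccos(-M[2,2])))
    print('OFFSET',o,'TURN',None if yaw is None else -((yaw-y0+180)%360-180))
E
python3 -c "
from h import *
go([.526,-.243,.26],101.4)"
```

```text
t 0.15 p [ 0.1605 -0.4996  0.2526] yaw 17.80537328162175 q6 -4.026893916673745 tilt 0.07101549283775886
OFFSET [ 42.6458 -13.2601  -0.7162] TURN -83.59462671837827
```

Emit:
play_rows --pt "42.6 -13.3 -0.7" --pt "42.6 -13.3 -0.7" --pt "42.6 -13.3 -0.7" --pt "42.6 -13.3 -0.7" --pt "42.6 -13.3 -0.7" --turn '[-83.6,-83.6,-83.6,-83.6,-83.6]' --hand '[-1,-1,-1,-1,-1]'

```text
time: 0.57
ee_pos: [0.332, -0.3784, 0.2562]
tool_rot: [-0.0, 0.891, 0.454, 0.0]
wrist_force: [0.1, -0.7, -0.1]
gripper_width: 0.0854
```

```bash
python3 -c "
from h import *
go([.526,-.243,.26],101.4)"
```

```text
t 0.5667 p [ 0.332  -0.3784  0.2562] yaw 53.944744175882505 q6 -16.891610185142493 tilt 0.042796127925567216
OFFSET [22.3622  7.7129 -0.3682] TURN -47.4552558241175
```

Emit:
play_rows --pt "22.4 7.7 -0.4" --pt "22.4 7.7 -0.4" --pt "22.4 7.7 -0.4" --pt "22.4 7.7 -0.4" --pt "22.4 7.7 -0.4" --turn '[-47.5,-47.5,-47.5,-47.5,-47.5]' --hand '[-1,-1,-1,-1,-1]'

```text
time: 0.98
ee_pos: [0.5027, -0.2584, 0.2596]
tool_rot: [-0.0, 0.708, 0.706, 0.0]
wrist_force: [1.0, -0.6, 0.4]
gripper_width: 0.0855
```

```bash
python3 -c "
from h import *
go([.526,-.243,.26],101.4)
s=arm.state();cv2.imwrite('pics/w1.png',arm.snapshot('wrist')[:,:,::-1])
np.savez('w1.npz',**s)"
```

```text
t 0.9833 p [ 0.5027 -0.2584  0.2596] yaw 89.7875748037364 q6 -30.748802562298803 tilt 0.04560234806900622
OFFSET [ 1.5517  2.3289 -0.0387] TURN -11.612425196263587
```

View pics/w1.png

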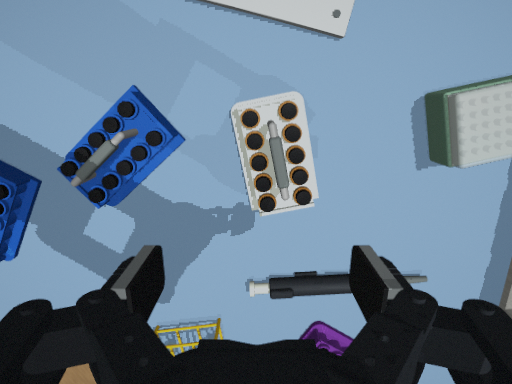

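The wrist image shows the white rack at (276,152), with its rounded nose end at the top, facing the bay. The grey grip runs from about (273,128) to (285,195). I'll measure it.

```bash
python3 - <<'E'
from h import *
crop('pics/w1.png',215,80,335,225,5,'pics/w1c.png')
s=dict(np.load('w1.npz'));C=cam('wrist',s)
im=cv2.imread('pics/w1.png'); hsv=cv2.cvtColor(im,cv2.COLOR_BGR2HSV)
m=((hsv[...,2]<45)).astype(np.uint8); m[:85]=0;m[222:]=0;m[:,:228]=0;m[:,325:]=0
n,l,st,ce=cv2.connectedComponentsWithStats(m)
pts=np.array([ce[i] for i in range(1,n) if st[i,4]>60]);print(pts,st[1:,4])
W=inv(C,pts,.044);print(W, W.mean(0))
W-=W.mean(0);u,S,v=np.linalg.svd(W[:,:2]);print(np.degrees(np.arctan2(v[0,1],v[0,0])))
E
```

```text
[[287.771  112.0305]
 [249.6708 119.    ]
 [292.0517 133.4195]
 [254.1864 141.1695]
 [295.7152 155.497 ]
 [258.5943 162.7771]
 [299.2733 176.6708]
 [262.8286 183.6171]
 [302.6412 196.9706]
 [266.9133 203.8382]] [131   2 161 174 177 165 175 161 175 170 173]
[[ 0.5344 -0.1989  0.044 ]
 [ 0.4951 -0.2059  0.044 ]
 [ 0.5394 -0.2208  0.044 ]
 [ 0.4996 -0.2288  0.044 ]
 [ 0.5439 -0.2442  0.044 ]
 [ 0.5042 -0.2519  0.044 ]
 [ 0.5484 -0.2674  0.044 ]
 [ 0.5088 -0.2751  0.044 ]
 [ 0.5529 -0.2906  0.044 ]
 [ 0.5134 -0.2984  0.044 ]] [ 0.524  -0.2482  0.044 ]
-78.51088979917809
```

View pics/w1c.png

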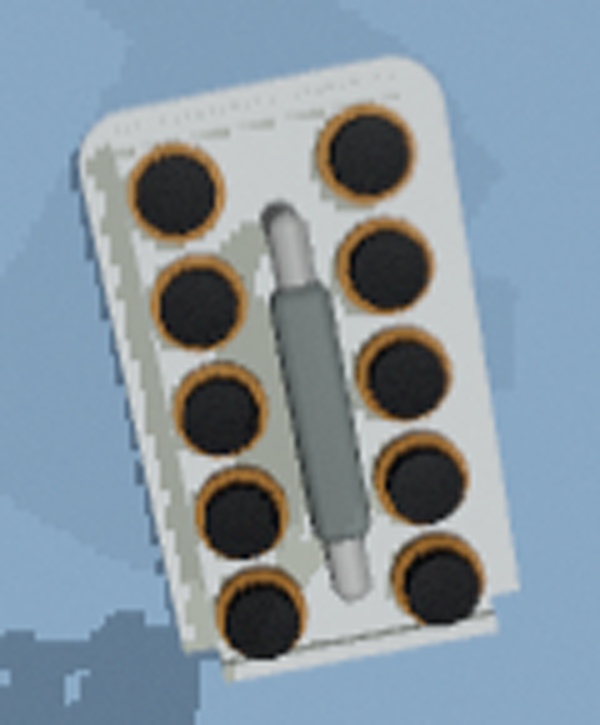

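Nose confirmed: rounded corners at the top and a square tail at the bottom. In the crop the grip bar runs from (300,287) to (342,538).

```bash
python3 - <<'E'
from h import *
s=dict(np.load('w1.npz'));C=cam('wrist',s)
p=[(215+(x+.5)/5-.5,80+(y+.5)/5-.5) for x,y in [(300,287),(342,538),(281,212),(351,590)]]
W=inv(C,p,.075);print(W,W[:2].mean(0),np.linalg.norm(W[0]-W[1]),W[2:].mean(0))
go([.5245,-.2465,.14],101.5)
E
```

```text
[[ 0.5193 -0.221   0.075 ]
 [ 0.5283 -0.2707  0.075 ]
 [ 0.5156 -0.207   0.075 ]
 [ 0.5303 -0.2816  0.075 ]] [ 0.5238 -0.2459  0.075 ] 0.05048271499661506 [ 0.5229 -0.2443  0.075 ]
t 1.0333 p [ 0.5072 -0.2538  0.259 ] yaw 90.56937920551405 q6 -30.9589939381082 tilt 0.23339990665479396
OFFSET [ 0.6707  1.7181 11.9029] TURN -10.930620794485947
```

Emit:
play_rows --pt "0.7 1.7 4" --pt "0.7 1.7 8" --pt "0.7 1.7 11.9" --pt "0.7 1.7 11.9" --pt "0.7 1.7 11.9" --turn '[-7,-11,-11,-11,-11]' --hand '[-1,-1,-1,-1,-1]'

```text
time: 1.45
ee_pos: [0.523, -0.2455, 0.1378]
tool_rot: [-0.003, 0.632, 0.775, 0.001]
wrist_force: [-0.9, 0.0, 0.6]
gripper_width: 0.0856
```

```bash
python3 -c "
from h import *
go([.5242,-.2465,.073],101.5)
C=cam('top');print(proj(C,[.5242,-.2465,.075]))"
```

```text
t 1.45 p [ 0.523  -0.2455  0.1378] yaw 101.53503780292661 q6 -40.46899715159887 tilt 0.431753853051848
OFFSET [-0.1646  0.11    6.4811] TURN 0.03503780292660963
[[286.0584 170.2262]]
```

Emit:
play_rows --pt "-0.1 0.1 2" --pt "-0.1 0.1 4" --pt "-0.1 0.1 5.5" --pt "-0.1 0.1 6.4" --pt "-0.1 0.1 6.4" --turn '[0,0,0,0,0]' --hand '[-1,-1,-1,-1,-1]'

```text
time: 1.87
ee_pos: [0.5242, -0.2464, 0.0748]
tool_rot: [-0.003, 0.633, 0.774, 0.001]
wrist_force: [0.3, -0.4, 0.3]
gripper_width: 0.0855
```

```bash
python3 -c "
from h import *
go([.5242,-.2465,.073],101.5)
cv2.imwrite('pics/w2.png',arm.snapshot('wrist')[:,:,::-1])"
```

```text
t 1.8667 p [ 0.5242 -0.2464  0.0748] yaw 101.4869553290787 q6 -40.46800997014334 tilt 0.3955054078969093
OFFSET [-0.0095 -0.0015  0.175 ] TURN -0.013044670921317447
```

View pics/w2.png

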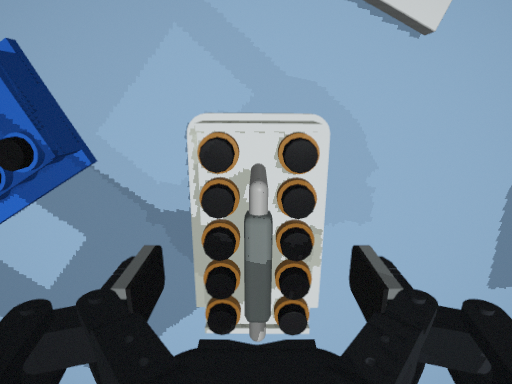

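The grip at (258,265) is centred between the pads and aligned with them. I'll close.

Emit:
play_rows --pt "0 0 0.1" --pt "0 0 0.1" --pt "0 0 0.1" --pt "0 0 0.1" --pt "0 0 0.1" --turn '[0,0,0,0,0]' --hand '[1,1,1,1,1]' --squeeze 40

```text
time: 2.33
ee_pos: [0.5248, -0.2467, 0.0753]
tool_rot: [-0.002, 0.633, 0.774, 0.002]
wrist_force: [-0.2, -0.8, -0.1]
gripper_width: 0.0254
```

Emit:
play_rows --pt "0 0 0" --pt "0 0 0" --pt "0 0 0" --pt "0 0 0" --pt "0 0 0" --turn '[0,0,0,0,0]' --hand '[1,1,1,1,1]'

```text
time: 2.75
ee_pos: [0.5248, -0.2467, 0.0755]
tool_rot: [-0.002, 0.633, 0.774, 0.002]
wrist_force: [-2.3, -0.5, 3.3]
gripper_width: 0.0111
```

Emit:
play_rows --pt "0 0 -1" --pt "0 0 -3" --pt "0 0 -5" --pt "0 0 -7" --pt "0 0 -8" --turn '[0,0,0,0,0]' --hand '[1,1,1,1,1]'

```text
time: 3.17
ee_pos: [0.5255, -0.2474, 0.1582]
tool_rot: [-0.001, 0.633, 0.774, 0.002]
wrist_force: [-0.4, 0.5, -3.3]
gripper_width: 0.0114
```

```bash
python3 -c "
from h import *
p=b2w(-.09,0);print(p);go([*p,.16],76.1)
cv2.imwrite('pics/w3.png',arm.snapshot('wrist')[:,:,::-1])
s=arm.state();print(s['wrist_force'],s['moment'])"
```

```text
[0.5269 0.0014]
t 3.1667 p [ 0.5255 -0.2474  0.1582] yaw 101.5005635058284 q6 -40.468904456085255 tilt 0.2339108607723841
OFFSET [24.3542  5.1009 -0.0871] TURN 25.400563505828416
[ 0.0373 -0.7061 -0.0609] [-0.0092 -0.0882  0.0244]
```

View pics/w3.png

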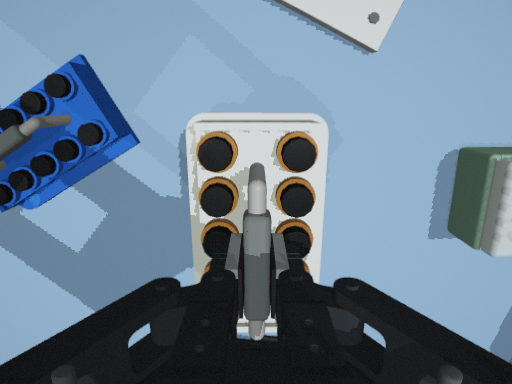

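The rack is held and lifted, square in the jaws. Now I'll carry it over.

Emit:
play_rows --pt "1.5 0.3 0" --pt "4 0.8 0" --pt "7 1.5 0" --pt "10 2.1 0" --pt "13 2.7 0" --turn '[2,4,7,10,13]' --hand '[1,1,1,1,1]'

```text
time: 3.63
ee_pos: [0.5258, -0.1135, 0.1585]
tool_rot: [-0.001, 0.717, 0.697, 0.002]
wrist_force: [0.7, 0.4, -3.2]
gripper_width: 0.0113
```

```bash
python3 -c "
from h import *
p=b2w(-.09,0);go([*p,.16],76.1)"
```

```text
t 3.6333 p [ 0.5258 -0.1135  0.1585] yaw 88.32255157820504 q6 -14.552820152100452 tilt 0.21121814755577578
OFFSET [11.4932 -0.2267 -0.1131] TURN 12.222551578205042
```

Emit:
play_rows --pt "3 0 0" --pt "6 -0.1 0" --pt "9 -0.2 0" --pt "11 -0.2 0" --pt "11.5 -0.2 0" --turn '[3,6,9,12,12.2]' --hand '[1,1,1,1,1]'

```text
time: 4.05
ee_pos: [0.5264, 0.0046, 0.1576]
tool_rot: [-0.002, 0.787, 0.617, 0.001]
wrist_force: [0.6, 0.7, -3.6]
gripper_width: 0.0113
```

```bash
python3 -c "
from h import *
p=b2w(-.09,0);go([*p,.09],76.1)
s=arm.state();np.savez('w4.npz',**s)
cv2.imwrite('pics/w4.png',arm.snapshot('wrist')[:,:,::-1])
cv2.imwrite('pics/s4.png',arm.snapshot('scene')[:,:,::-1])
crop('pics/s4.png',180,120,410,290,3,'pics/s4c.png')"
```

```text
t 4.05 p [0.5264 0.0046 0.1576] yaw 76.16825646197664 q6 10.162564101529586 tilt 0.2672877655345099
OFFSET [-0.3242  0.1286  6.7566] TURN 0.06825646197665947
```

View pics/w4.png

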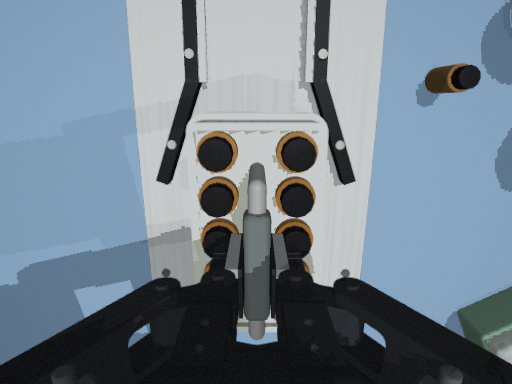

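View pics/s4c.png

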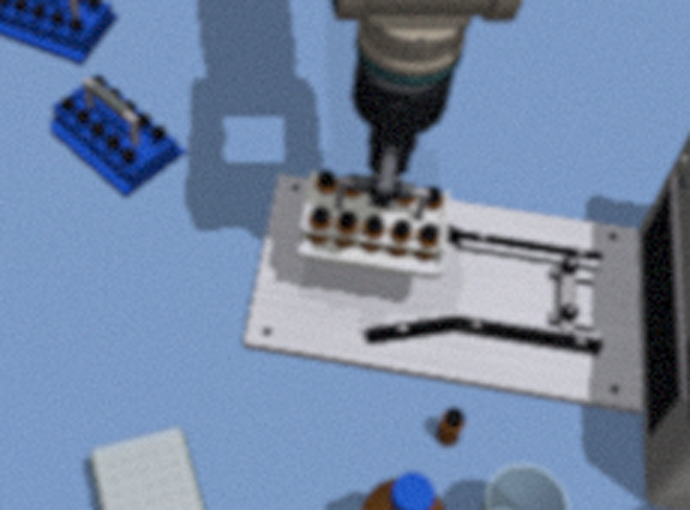

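The wrist view shows the rack centred between the guides: throat edges at columns 202 and 313, rack edges at 191 and 326. It is also parallel to the channel. I'll lower it softly.

Emit:
play_rows --pt "-0.3 0.1 1.5" --pt "-0.3 0.1 3.5" --pt "-0.3 0.1 5" --pt "-0.3 0.1 5.8" --pt "-0.3 0.1 6.2" --turn '[0,0,0,0,0]' --hand '[1,1,1,1,1]'

```text
time: 4.57
ee_pos: [0.5261, -0.0016, 0.094]
tool_rot: [-0.002, 0.787, 0.617, -0.0]
wrist_force: [0.5, 0.3, -3.5]
gripper_width: 0.0112
```

Emit:
play_rows --pt "0 0 0.1" --pt "0 0 0.2" --pt "0 0 0.3" --pt "0 0 0.3" --pt "0 0 0.3" --turn '[0,0,0,0,0]' --hand '[1,1,1,1,1]'

```text
time: 4.98
ee_pos: [0.5264, -0.0016, 0.0916]
tool_rot: [-0.002, 0.787, 0.617, 0.0]
wrist_force: [-0.4, -0.6, -3.5]
gripper_width: 0.0114
```

Emit:
play_rows --pt "0 0 0.1" --pt "0 0 0.2" --pt "0 0 0.2" --turn '[0,0,0]' --hand '[1,1,1]'

```text
time: 5.23
ee_pos: [0.5264, -0.0016, 0.0896]
tool_rot: [-0.002, 0.787, 0.617, 0.0]
wrist_force: [0.1, 0.1, -3.6]
gripper_width: 0.0111
```

Emit:
play_rows --pt "0 0 0.1" --pt "0 0 0.2" --pt "0 0 0.2" --turn '[0,0,0]' --hand '[1,1,1]'

```text
time: 5.48
ee_pos: [0.5264, -0.0016, 0.0876]
tool_rot: [-0.002, 0.787, 0.617, 0.0]
wrist_force: [-0.1, 0.7, -3.2]
gripper_width: 0.0113
```

Emit:
play_rows --pt "0 0 0.05" --pt "0 0 0.1" --turn '[0,0]' --hand '[1,1]'

```text
time: 5.65
ee_pos: [0.5265, -0.0016, 0.0875]
tool_rot: [-0.002, 0.787, 0.617, 0.0]
wrist_force: [-6.3, -0.6, 8.7]
gripper_width: 0.0108
```

Emit:
play_rows --pt "0 0 0.05" --pt "0 0 0.1" --turn '[0,0]' --hand '[1,1]'

```text
time: 5.82
ee_pos: [0.5265, -0.0016, 0.0875]
tool_rot: [-0.002, 0.787, 0.617, 0.0]
wrist_force: [-8.0, -1.3, 10.2]
gripper_width: 0.0112
```

Contact at 0.0875, as predicted. I'll relax the force and open.

Emit:
play_rows --pt "0 0 -0.05" --pt "0 0 -0.05" --turn '[0,0]' --hand '[1,1]'

```text
time: 5.98
ee_pos: [0.5267, -0.0016, 0.0879]
tool_rot: [-0.002, 0.787, 0.617, 0.0]
wrist_force: [-0.3, -1.0, -4.3]
gripper_width: 0.0112
```

Emit:
play_rows --pt "0 0 0" --pt "0 0 0" --pt "0 0 0" --pt "0 0 0" --pt "0 0 0" --turn '[0,0,0,0,0]' --hand '[0.4,0.2,0,-0.5,-0.5]'

```text
time: 6.4
ee_pos: [0.5268, -0.0016, 0.088]
tool_rot: [-0.001, 0.787, 0.617, 0.001]
wrist_force: [-1.8, 0.4, -0.4]
gripper_width: 0.0635
```

Emit:
play_rows --pt "0 0 -1" --pt "0 0 -3" --pt "0 0 -6" --pt "0 0 -9" --pt "0 0 -11" --turn '[0,0,0,0,0]' --hand '[-0.5,-0.5,-0.5,-0.2,0]'

```text
time: 6.82
ee_pos: [0.5276, -0.002, 0.2022]
tool_rot: [-0.0, 0.787, 0.617, 0.002]
wrist_force: [0.3, 0.1, 1.3]
gripper_width: 0.0431
```

```bash
python3 -c "
from h import *
s=arm.state();np.savez('w5.npz',**s)
go(s['ee_pos'],76.1);print(s['gripper_width'])
cv2.imwrite('pics/w5.png',arm.snapshot('wrist')[:,:,::-1])"
```

```text
t 6.8167 p [ 0.5276 -0.002   0.2022] yaw 76.25435402957099 q6 9.440090646986505 tilt 0.24726986820192837
OFFSET [0. 0. 0.] TURN 0.15435402957098177
0.043082231665640625
```

View pics/w5.png

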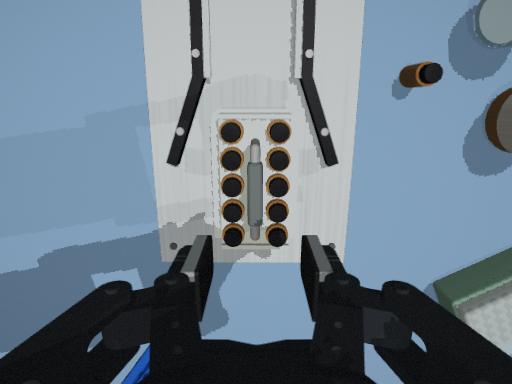

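The rack stands on the apron with its nose at (254,112) between the flares, centred. I'll measure it, along with the guides and the stop.

```bash
python3 - <<'E'
from h import *
s=dict(np.load('w5.npz'));C=cam('wrist',s)
im=cv2.imread('pics/w5.png'); hsv=cv2.cvtColor(im,cv2.COLOR_BGR2HSV)
m=((hsv[...,2]<45)).astype(np.uint8); k=np.zeros_like(m);k[118:250,217:293]=1;m*=k
n,l,st,ce=cv2.connectedComponentsWithStats(m)
pts=np.array([ce[i] for i in range(1,n) if st[i,4]>60]);print(len(pts))
W=inv(C,pts,.056);c=W.mean(0);print(c,'bay',w2b(c))
v=np.linalg.svd((W-c)[:,:2])[2];a=np.degrees(np.arctan2(v[0,1],v[0,0]))%180;print('yaw',a)
print('throat',[w2b(x) for x in inv(C,[(206,80),(300.5,79)],.028)])
print('screws',[w2b(x) for x in inv(C,[(195,53),(309.5,53),(180,131.5),(324.5,131.5)],.028)])
crop('pics/w5.png',130,0,380,150,3,'pics/w5c.png')
go([*b2w(-.09-.065-.035,0),.15],76.1)
E
```

```text
10
[ 0.5255 -0.0027  0.056 ] bay [-0.0943  0.0004]
yaw 76.05670456902462
throat [array([-0.0042,  0.0435]), array([-0.0031, -0.0399])]
screws [array([0.0183, 0.0523]), array([ 0.0185, -0.047 ]), array([-0.0492,  0.0692]), array([-0.049 , -0.0637])]
t 6.8667 p [ 0.5289 -0.0021  0.2061] yaw 76.25655979096304 q6 9.438196425065792 tilt 0.5564460128162828
OFFSET [-9.7297 -0.3568  5.562 ] TURN 0.15655979096305828
```

View pics/w5c.png

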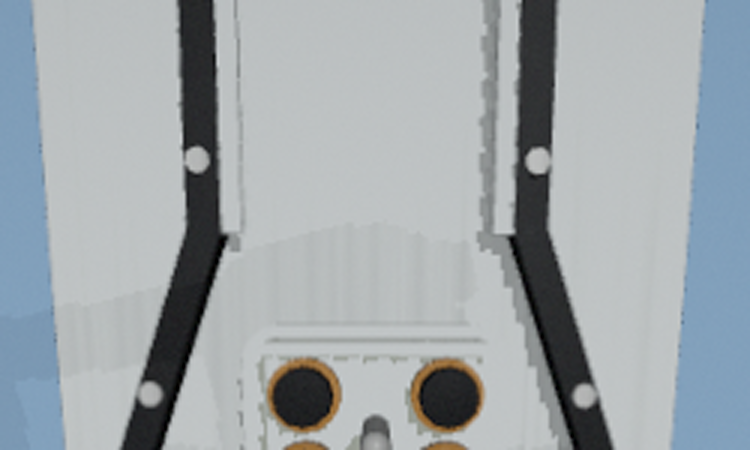

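```bash
sed -i 's/^BO=.*/BO=np.array([0.5485,0.0888])+0.0018*np.array([-0.9707,0.2402])/' h.py; python3 -c "
from h import *
go([*b2w(-.200,0),.15],76.1)"
```

```text
Traceback (most recent call last):
  File "h.py", line 27, in b2w
    c,s=np.cos(BY),np.sin(BY); return BO+np.array([c*x-s*y,s*x+c*y])
               ^^
NameError: name 'BY' is not defined. Did you mean: 'BO'?
```

```bash
sed -i 's/^BO=.*/&; BY=np.radians(76.1)/' h.py; python3 -c "
from h import *
go([*b2w(-.200,0),.15],76.1)"
```

```text
t 6.8667 p [ 0.5289 -0.0021  0.2061] yaw 76.25655979096304 q6 9.438196425065792 tilt 0.5564460128162828
OFFSET [-10.7292  -0.5395   5.556 ] TURN 0.15655979096305828
```

Emit:
play_rows --pt "-3 -0.2 0" --pt "-6 -0.4 0" --pt "-9 -0.5 0" --pt "-10.7 -0.5 2" --pt "-10.7 -0.5 5" --turn '[0.2,0.2,0.2,0.2,0.2]' --hand '[0,0,0,0,0]'

```text
time: 7.28
ee_pos: [0.5001, -0.1081, 0.159]
tool_rot: [0.006, 0.789, 0.615, 0.006]
wrist_force: [-0.2, -0.4, 0.3]
gripper_width: 0.0425
```

```bash
python3 -c "
from h import *
go([*b2w(-.200,0),.047],76.1)"
```

```text
t 7.2833 p [ 0.5001 -0.1081  0.159 ] yaw 75.86582694169925 q6 -2.3263221399040304 tilt 0.971673032119298
OFFSET [ 0.2438 -0.4045 11.1992] TURN -0.23417305830074042
```

Emit:
play_rows --pt "0.2 -0.4 3.5" --pt "0.2 -0.4 7" --pt "0.2 -0.4 9.5" --pt "0.2 -0.4 10.7" --pt "0.2 -0.4 11" --turn '[-0.2,-0.2,-0.2,-0.2,-0.2]' --hand '[0,0,0,0,0]'

```text
time: 7.7
ee_pos: [0.4975, -0.105, 0.047]
tool_rot: [0.004, 0.788, 0.616, 0.005]
wrist_force: [-1.1, -0.6, -0.1]
gripper_width: 0.0427
```

```bash
python3 -c "
from h import *
go([*b2w(-.175,0),.045],76.1)
cv2.imwrite('pics/w6.png',arm.snapshot('wrist')[:,:,::-1])
cv2.imwrite('pics/s6.png',arm.snapshot('scene')[:,:,::-1])
crop('pics/s6.png',180,120,410,290,3,'pics/s6c.png');s=arm.state();print(s['ee_pos'],s['wrist_force'])"
```

```text
t 7.7 p [ 0.4975 -0.105   0.047 ] yaw 76.06293653766429 q6 -2.318626066825988 tilt 0.7538265504834306
OFFSET [2.5386 0.1131 0.2138] TURN -0.03706346233570912
[ 0.4991 -0.1054  0.0499] [ 0.9303 -0.5764  1.7542]
```

View pics/w6.png

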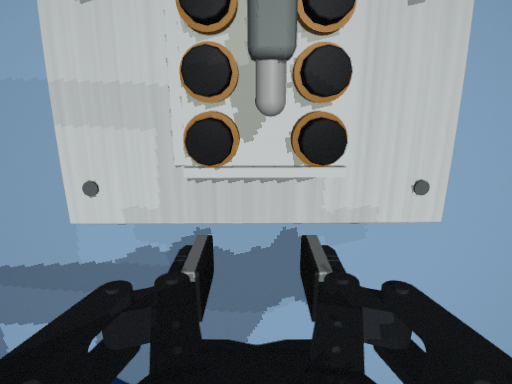

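View pics/s6c.png

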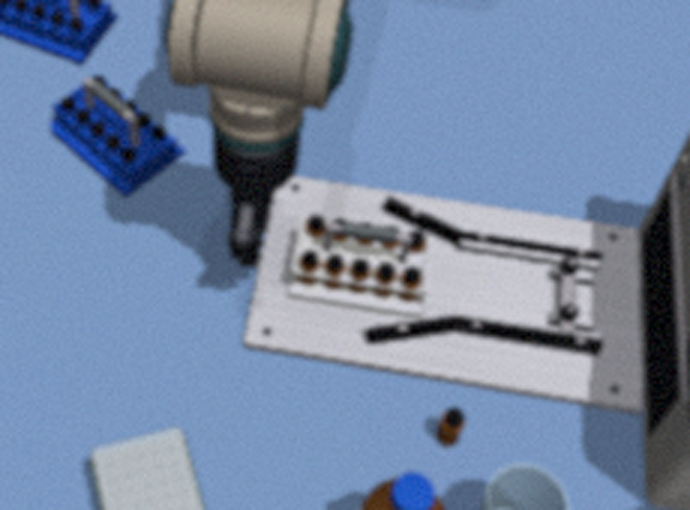

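The rack is upright on the apron, with its tail edge level at row 166. The tool is centred on the deck (its holes are at columns 90 and 421), and the rack sits about 3 mm to the right, well inside the flare. I'll approach the tail.

Emit:
play_rows --pt "0.4 0 0.2" --pt "0.8 0 0.4" --pt "1.2 0 0.4" --pt "1.6 0 0.4" --pt "1.8 0 0.4" --turn '[0,0,0,0,0]' --hand '[0,0,0,0,0]'

```text
time: 8.22
ee_pos: [0.504, -0.0873, 0.0465]
tool_rot: [0.006, 0.787, 0.616, 0.007]
wrist_force: [-0.0, -0.4, -0.6]
gripper_width: 0.043
```

```bash
python3 -c "
from h import *
go([*b2w(-.175,0),.046],76.1);s=arm.state();print(w2b(s['ee_pos']))
cv2.imwrite('pics/w7.png',arm.snapshot('wrist')[:,:,::-1])"
```

```text
t 8.2167 p [ 0.504  -0.0873  0.0465] yaw 76.10705514978768 q6 -0.22178004739501628 tilt 1.07379354489327
OFFSET [ 0.6651 -0.0907  0.0519] TURN 0.007055149787674964
[-0.1817 -0.0009]
```

View pics/w7.png

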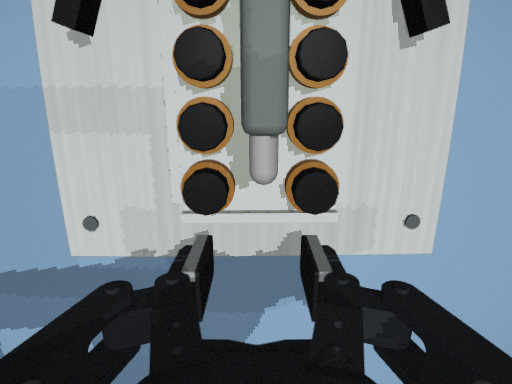

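The fingers are just short of the tail, at row 220. I'll step in slowly.

Emit:
play_rows --pt "0.3 -0.1 0" --pt "0.6 -0.1 0" --pt "0.8 -0.1 0" --pt "1.0 -0.1 0" --turn '[0,0,0,0]' --hand '[0,0,0,0]'

```text
time: 8.6
ee_pos: [0.5054, -0.077, 0.0464]
tool_rot: [0.006, 0.787, 0.616, 0.007]
wrist_force: [0.4, -0.9, -0.5]
gripper_width: 0.0432
```

Emit:
play_rows --pt "0.2 0 0" --pt "0.4 0 0" --pt "0.6 0 0" --pt "0.8 0 0" --turn '[0,0,0,0]' --hand '[0,0,0,0]'

```text
time: 8.93
ee_pos: [0.5073, -0.0694, 0.0464]
tool_rot: [0.006, 0.787, 0.616, 0.007]
wrist_force: [-0.3, -2.1, 0.3]
gripper_width: 0.0426
```

```bash
python3 -c "
from h import *
go([*b2w(-.175,0),.046],76.1);s=arm.state();print(w2b(s['ee_pos']))
cv2.imwrite('pics/w8.png',arm.snapshot('wrist')[:,:,::-1])"
```

```text
t 8.9333 p [ 0.5073 -0.0694  0.0464] yaw 76.1061166788233 q6 1.8739778875159985 tilt 1.0487253243189145
OFFSET [-1.1526  0.0199  0.0339] TURN 0.0061166788233038005
[-0.1635  0.0002]
```

View pics/w8.png

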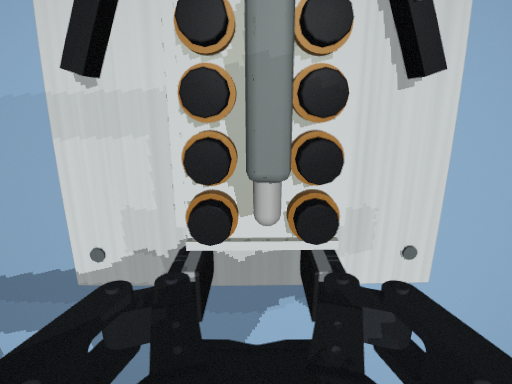

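Contact, with about 2 N of sliding force. I'll keep sliding.

Emit:
play_rows --pt "0.2 0 0" --pt "0.4 0 0" --pt "0.6 0 0" --pt "0.8 0 0" --pt "1.0 0 0" --turn '[0,0,0,0,0]' --hand '[0,0,0,0,0]'

```text
time: 9.4
ee_pos: [0.5098, -0.0591, 0.0464]
tool_rot: [0.006, 0.787, 0.616, 0.007]
wrist_force: [-0.7, -2.3, -0.3]
gripper_width: 0.0427
```

Emit:
play_rows --pt "0.2 0 0" --pt "0.4 0 0" --pt "0.6 0 0" --pt "0.8 0 0" --pt "1.0 0 0" --turn '[0,0,0,0,0]' --hand '[0,0,0,0,0]'

```text
time: 9.82
ee_pos: [0.5122, -0.0492, 0.0464]
tool_rot: [0.006, 0.787, 0.616, 0.007]
wrist_force: [-1.1, -3.2, 0.2]
gripper_width: 0.0427
```

```bash
python3 -c "
from h import *
go([*b2w(-.12,0),.046],76.1);s=arm.state();print(w2b(s['ee_pos']),s['wrist_force'])
cv2.imwrite('pics/w9.png',arm.snapshot('wrist')[:,:,::-1])"
```

```text
t 9.8167 p [ 0.5122 -0.0492  0.0464] yaw 76.12074705881004 q6 4.202335339831453 tilt 1.0437318055866038
OFFSET [2.2654 0.0301 0.0434] TURN 0.020747058810059116
[-0.1427  0.0003] [-1.0939 -3.1836  0.212 ]
```

View pics/w9.png

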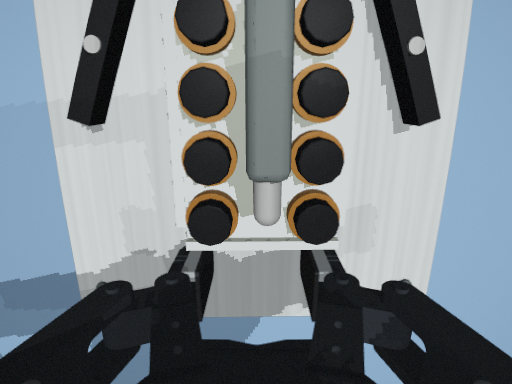

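Emit:
play_rows --pt "0.1 0 0" --pt "0.2 0 0" --pt "0.3 0 0" --pt "0.4 0 0" --pt "0.5 0 0" --turn '[0,0,0,0,0]' --hand '[0,0,0,0,0]'

```text
time: 10.28
ee_pos: [0.5135, -0.044, 0.0464]
tool_rot: [0.006, 0.787, 0.616, 0.007]
wrist_force: [-0.0, -3.0, -0.6]
gripper_width: 0.0427
```

Emit:
play_rows --pt "0.1 0 0" --pt "0.2 0 0" --pt "0.3 0 0" --pt "0.4 0 0" --pt "0.5 0 0" --turn '[0,0,0,0,0]' --hand '[0,0,0,0,0]'

```text
time: 10.7
ee_pos: [0.5141, -0.04, 0.0463]
tool_rot: [0.006, 0.787, 0.617, 0.006]
wrist_force: [-5.3, -7.2, 2.6]
gripper_width: 0.0427
```

Emit:
play_rows --pt "0.1 0 0" --pt "0.2 0 0" --pt "0.3 0 0" --pt "0.4 0 0" --pt "0.5 0 0" --turn '[0,0,0,0,0]' --hand '[0,0,0,0,0]'

```text
time: 11.12
ee_pos: [0.515, -0.0353, 0.0463]
tool_rot: [0.006, 0.787, 0.617, 0.005]
wrist_force: [-2.2, -3.7, 1.1]
gripper_width: 0.0429
```

```bash
python3 -c "
from h import *
go([*b2w(-.12,0),.046],76.1);s=arm.state();print(w2b(s['ee_pos']),s['wrist_force'])
cv2.imwrite('pics/w10.png',arm.snapshot('wrist')[:,:,::-1])"
```

```text
t 11.1167 p [ 0.515  -0.0353  0.0463] yaw 76.13101630581241 q6 5.908050369150483 tilt 0.9185868617158418
OFFSET [0.8528 0.0875 0.0354] TURN 0.031016305812414657
[-0.1285  0.0009] [-2.194  -3.6792  1.0529]
```

View pics/w10.png

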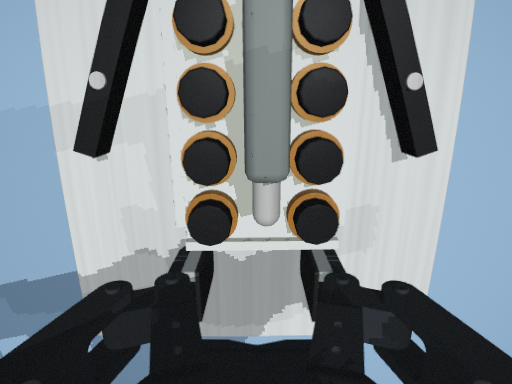

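The guide straightened the rack, with a brief peak of about 9 N, and it has dropped to 4 N. I'll continue gently.

Emit:
play_rows --pt "0.1 0 0" --pt "0.2 0 0" --pt "0.3 0 0" --pt "0.4 0 0" --pt "0.5 0 0" --turn '[0,0,0,0,0]' --hand '[0,0,0,0,0]'

```text
time: 11.58
ee_pos: [0.5163, -0.0302, 0.0463]
tool_rot: [0.006, 0.787, 0.617, 0.005]
wrist_force: [-1.8, -4.4, 1.0]
gripper_width: 0.0426
```

Emit:
play_rows --pt "0.1 0 0" --pt "0.2 0 0" --pt "0.3 0 0" --pt "0.4 0 0" --pt "0.5 0 0" --turn '[0,0,0,0,0]' --hand '[0,0,0,0,0]'

```text
time: 12.0
ee_pos: [0.5174, -0.0252, 0.0463]
tool_rot: [0.006, 0.787, 0.617, 0.005]
wrist_force: [-2.4, -3.9, 1.4]
gripper_width: 0.0427
```

Emit:
play_rows --pt "0.1 0 0" --pt "0.2 0 0" --pt "0.3 0 0" --pt "0.4 0 0" --pt "0.5 0 0" --turn '[0,0,0,0,0]' --hand '[0,0,0,0,0]'

```text
time: 12.42
ee_pos: [0.5186, -0.0204, 0.0463]
tool_rot: [0.006, 0.787, 0.617, 0.005]
wrist_force: [-3.9, -4.7, 1.3]
gripper_width: 0.0427
```

```bash
python3 -c "
from h import *
go([*b2w(-.09,0),.046],76.1);s=arm.state();print(w2b(s['ee_pos']),s['wrist_force'])
cv2.imwrite('pics/w11.png',arm.snapshot('wrist')[:,:,::-1])"
```

```text
t 12.4167 p [ 0.5186 -0.0204  0.0463] yaw 76.14173501275576 q6 7.622230632896863 tilt 0.8948255739709136
OFFSET [2.3179 0.1039 0.0355] TURN 0.04173501275576541
[-0.1132  0.001 ] [-3.8551 -4.7305  1.3198]
```

View pics/w11.png

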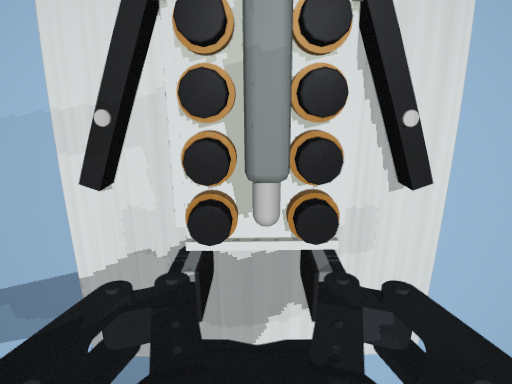

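Emit:
play_rows --pt "0.15 -0.03 0" --pt "0.3 -0.05 0" --pt "0.45 -0.05 0" --pt "0.6 -0.05 0" --pt "0.75 -0.05 0" --turn '[0,0,0,0,0]' --hand '[0,0,0,0,0]'

```text
time: 12.88
ee_pos: [0.52, -0.0125, 0.0463]
tool_rot: [0.006, 0.787, 0.617, 0.005]
wrist_force: [-1.3, -3.6, -0.1]
gripper_width: 0.0427
```

Emit:
play_rows --pt "0.15 0 0" --pt "0.3 0 0" --pt "0.45 0 0" --pt "0.6 0 0" --pt "0.75 0 0" --turn '[0,0,0,0,0]' --hand '[0,0,0,0,0]'

```text
time: 13.3
ee_pos: [0.5218, -0.0051, 0.0463]
tool_rot: [0.006, 0.787, 0.617, 0.005]
wrist_force: [-1.1, -3.2, 1.3]
gripper_width: 0.0429
```

Emit:
play_rows --pt "0.15 0 0" --pt "0.3 0 0" --pt "0.45 0 0" --pt "0.6 0 0" --pt "0.75 0 0" --turn '[0,0,0,0,0]' --hand '[0,0,0,0,0]'

```text
time: 13.72
ee_pos: [0.5237, 0.0023, 0.0463]
tool_rot: [0.006, 0.787, 0.617, 0.005]
wrist_force: [-1.3, -3.4, 1.0]
gripper_width: 0.043
```

```bash
python3 -c "
from h import *
go([*b2w(-.09,0),.046],76.1);s=arm.state();print(w2b(s['ee_pos']),s['wrist_force'])
cv2.imwrite('pics/w12.png',arm.snapshot('wrist')[:,:,::-1])
cv2.imwrite('pics/s12.png',arm.snapshot('scene')[:,:,::-1])
crop('pics/s12.png',180,120,410,290,3,'pics/s12c.png')"
```

```text
t 13.7167 p [0.5237 0.0023 0.0463] yaw 76.14677226945282 q6 10.172600003636784 tilt 0.9064504823878267
OFFSET [-0.0105  0.1494  0.0356] TURN 0.04677226945284474
[-0.0899  0.0015] [-1.2618 -3.4381  1.0496]
```

View pics/s12c.png

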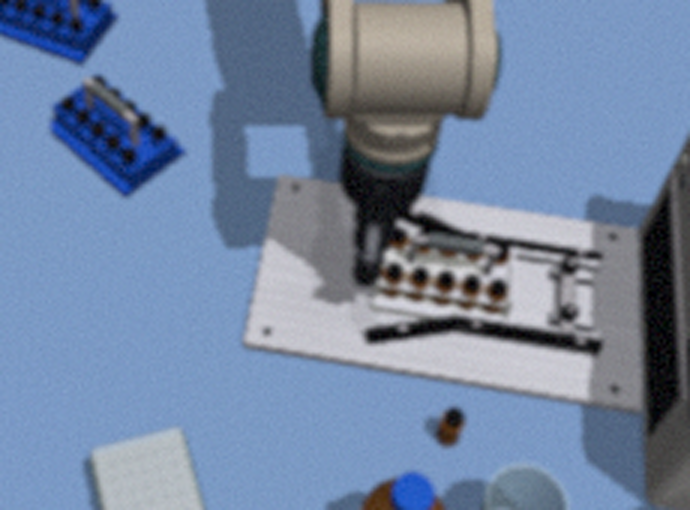

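View pics/w12.png

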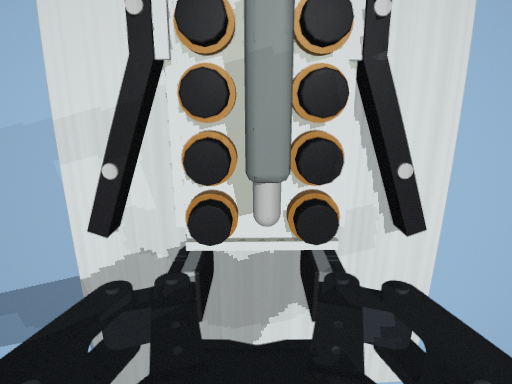

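The rack is in the channel under the lips, with steady sliding at about 3.5 N. The stop can't be touched before TCP x ≈ -0.051 in the bay frame, and the TCP is at -0.090.

Emit:
play_rows --pt "0.15 0 0" --pt "0.3 0 0" --pt "0.45 0 0" --pt "0.6 0 0" --pt "0.75 0 0" --turn '[0,0,0,0,0]' --hand '[0,0,0,0,0]'

```text
time: 14.23
ee_pos: [0.5256, 0.01, 0.0463]
tool_rot: [0.006, 0.787, 0.617, 0.005]
wrist_force: [-0.9, -2.5, 0.7]
gripper_width: 0.0424
```

Emit:
play_rows --pt "0.15 0 0" --pt "0.3 0 0" --pt "0.45 0 0" --pt "0.6 0 0" --pt "0.75 0 0" --turn '[0,0,0,0,0]' --hand '[0,0,0,0,0]'

```text
time: 14.65
ee_pos: [0.5274, 0.0175, 0.0463]
tool_rot: [0.006, 0.787, 0.617, 0.005]
wrist_force: [-1.5, -3.2, 0.8]
gripper_width: 0.043
```

Emit:
play_rows --pt "0.15 0 0" --pt "0.3 0 0" --pt "0.45 0 0" --pt "0.6 0 0" --pt "0.75 0 0" --turn '[0,0,0,0,0]' --hand '[0,0,0,0,0]'

```text
time: 15.07
ee_pos: [0.5293, 0.0249, 0.0463]
tool_rot: [0.006, 0.787, 0.617, 0.005]
wrist_force: [-0.6, -2.9, 0.5]
gripper_width: 0.0424
```

```bash
python3 -c "
from h import *
go([*b2w(-.05,0),.046],76.1);s=arm.state();print(w2b(s['ee_pos']),s['wrist_force'])
cv2.imwrite('pics/s13.png',arm.snapshot('scene')[:,:,::-1])
crop('pics/s13.png',290,180,410,260,6,'pics/s13c.png')"
```

```text
t 15.0667 p [0.5293 0.0249 0.0463] yaw 76.1598362605496 q6 12.648368814997134 tilt 0.9153041040886976
OFFSET [1.6654 0.1522 0.0356] TURN 0.05983626054961633
[-0.0667  0.0015] [-0.6154 -2.9478  0.515 ]
```

View pics/s13c.png

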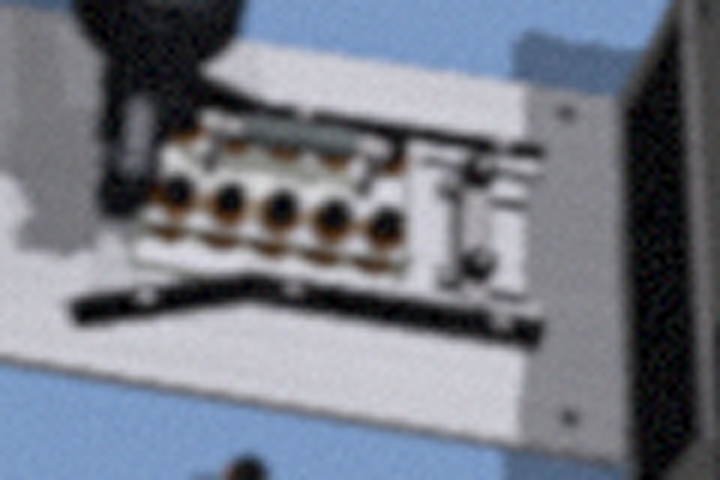

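The gap from nose edge (~415) to stop bar (~450) is about 15 mm. I'll slow down now.

Emit:
play_rows --pt "0.1 0 0" --pt "0.2 0 0" --pt "0.3 0 0" --pt "0.4 0 0" --pt "0.5 0 0" --turn '[0,0,0,0,0]' --hand '[0,0,0,0,0]'

```text
time: 15.53
ee_pos: [0.5305, 0.0301, 0.0463]
tool_rot: [0.006, 0.787, 0.617, 0.005]
wrist_force: [-1.2, -2.3, 0.1]
gripper_width: 0.0426
```

Emit:
play_rows --pt "0.1 0 0" --pt "0.2 0 0" --pt "0.3 0 0" --pt "0.35 0 0" --pt "0.4 0 0" --turn '[0,0,0,0,0]' --hand '[0,0,0,0,0]'

```text
time: 15.95
ee_pos: [0.5315, 0.0341, 0.0463]
tool_rot: [0.006, 0.787, 0.617, 0.005]
wrist_force: [0.4, -2.7, -0.3]
gripper_width: 0.0426
```

Emit:
play_rows --pt "0.04 0 0" --pt "0.08 0 0" --pt "0.12 0 0" --pt "0.16 0 0" --turn '[0,0,0,0]' --hand '[0,0,0,0]'

```text
time: 16.28
ee_pos: [0.5319, 0.0357, 0.0463]
tool_rot: [0.006, 0.787, 0.617, 0.006]
wrist_force: [-1.3, -2.1, 0.4]
gripper_width: 0.0424
```

Emit:
play_rows --pt "0.04 0 0" --pt "0.08 0 0" --pt "0.12 0 0" --turn '[0,0,0]' --hand '[0,0,0]'

```text
time: 16.53
ee_pos: [0.5322, 0.0368, 0.0463]
tool_rot: [0.006, 0.787, 0.617, 0.005]
wrist_force: [-0.4, -2.9, -1.0]
gripper_width: 0.0425
```

Emit:
play_rows --pt "0.03 0 0" --pt "0.06 0 0" --pt "0.09 0 0" --turn '[0,0,0]' --hand '[0,0,0]'

```text
time: 16.78
ee_pos: [0.5324, 0.0377, 0.0463]
tool_rot: [0.006, 0.787, 0.617, 0.005]
wrist_force: [-0.5, -1.7, 0.1]
gripper_width: 0.0425
```

Emit:
play_rows --pt "0.03 0 0" --pt "0.06 0 0" --pt "0.09 0 0" --turn '[0,0,0]' --hand '[0,0,0]'

```text
time: 17.03
ee_pos: [0.5326, 0.0387, 0.0463]
tool_rot: [0.006, 0.787, 0.617, 0.005]
wrist_force: [-0.3, -2.4, 0.3]
gripper_width: 0.0424
```

Emit:
play_rows --pt "0.03 0 0" --pt "0.06 0 0" --pt "0.09 0 0" --turn '[0,0,0]' --hand '[0,0,0]'

```text
time: 17.28
ee_pos: [0.5329, 0.0396, 0.0463]
tool_rot: [0.006, 0.787, 0.617, 0.005]
wrist_force: [-0.7, -3.2, -1.2]
gripper_width: 0.0429
```

Emit:
play_rows --pt "0.03 0 0" --pt "0.06 0 0" --pt "0.09 0 0" --turn '[0,0,0]' --hand '[0,0,0]'

```text
time: 17.53
ee_pos: [0.5331, 0.0405, 0.0463]
tool_rot: [0.006, 0.787, 0.617, 0.005]
wrist_force: [-0.5, -2.4, -0.2]
gripper_width: 0.0426
```

Not there yet. I'll look at the gap.

```bash
python3 -c "
from h import *
s=arm.state();print(w2b(s['ee_pos']),s['wrist_force'])
cv2.imwrite('pics/s14.png',arm.snapshot('scene')[:,:,::-1])
crop('pics/s14.png',290,180,410,260,6,'pics/s14c.png')"
```

```text
[-0.0506  0.0016] [-0.4839 -2.4334 -0.2175]
```

View pics/s14c.png

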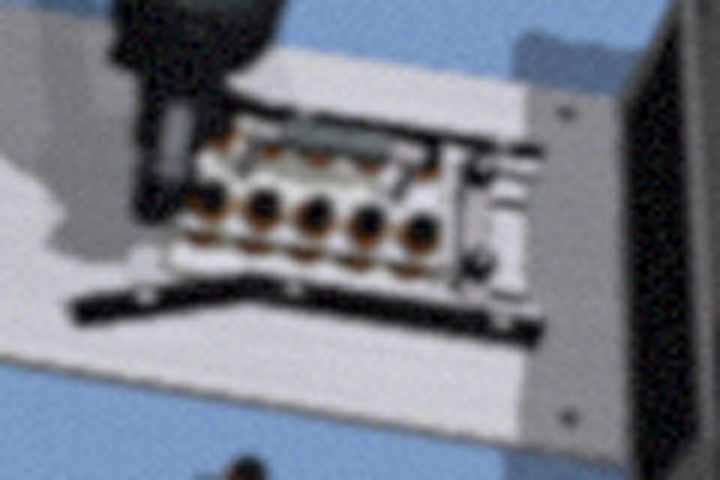

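The remaining gap is only a few mm. I'll keep feeling for the stop.

Emit:
play_rows --pt "0.03 0 0" --pt "0.06 0 0" --pt "0.09 0 0" --turn '[0,0,0]' --hand '[0,0,0]'

```text
time: 17.83
ee_pos: [0.5333, 0.0414, 0.0463]
tool_rot: [0.006, 0.787, 0.617, 0.006]
wrist_force: [-0.2, -2.5, 0.0]
gripper_width: 0.0426
```

Emit:
play_rows --pt "0.03 0 0" --pt "0.06 0 0" --pt "0.09 0 0" --turn '[0,0,0]' --hand '[0,0,0]'

```text
time: 18.08
ee_pos: [0.5335, 0.0423, 0.0463]
tool_rot: [0.006, 0.787, 0.617, 0.005]
wrist_force: [-1.0, -2.4, -0.1]
gripper_width: 0.0423
```

Emit:
play_rows --pt "0.03 0 0" --pt "0.06 0 0" --pt "0.09 0 0" --turn '[0,0,0]' --hand '[0,0,0]'

```text
time: 18.33
ee_pos: [0.5338, 0.0432, 0.0463]
tool_rot: [0.006, 0.787, 0.617, 0.006]
wrist_force: [-0.4, -2.9, 0.5]
gripper_width: 0.0427
```

Emit:
play_rows --pt "0.03 0 0" --pt "0.06 0 0" --pt "0.09 0 0" --turn '[0,0,0]' --hand '[0,0,0]'

```text
time: 18.58
ee_pos: [0.534, 0.0441, 0.0463]
tool_rot: [0.006, 0.787, 0.617, 0.005]
wrist_force: [-0.6, -2.1, 0.3]
gripper_width: 0.0431
```

Emit:
play_rows --pt "0.03 0 0" --pt "0.06 0 0" --turn '[0,0]' --hand '[0,0]'

```text
time: 18.75
ee_pos: [0.5341, 0.0447, 0.0463]
tool_rot: [0.006, 0.787, 0.617, 0.006]
wrist_force: [-0.3, -1.9, -0.5]
gripper_width: 0.0427
```

Emit:
play_rows --pt "0.03 0 0" --pt "0.06 0 0" --turn '[0,0]' --hand '[0,0]'

```text
time: 18.92
ee_pos: [0.5343, 0.0454, 0.0463]
tool_rot: [0.006, 0.787, 0.617, 0.006]
wrist_force: [-1.1, -2.2, -0.2]
gripper_width: 0.0425
```

Emit:
play_rows --pt "0.03 0 0" --pt "0.06 0 0" --turn '[0,0]' --hand '[0,0]'

```text
time: 19.08
ee_pos: [0.5343, 0.0455, 0.0463]
tool_rot: [0.006, 0.787, 0.617, 0.005]
wrist_force: [-2.3, -6.0, 1.1]
gripper_width: 0.0425
```

Emit:
play_rows --pt "0.03 0 0" --pt "0.06 0 0" --turn '[0,0]' --hand '[0,0]'

```text
time: 19.25
ee_pos: [0.5343, 0.0455, 0.0463]
tool_rot: [0.006, 0.787, 0.617, 0.004]
wrist_force: [-3.0, -7.2, 1.6]
gripper_width: 0.0424
```

Emit:
play_rows --pt "0.03 0 0" --pt "0.06 0 0" --turn '[0,0]' --hand '[0,0]'

```text
time: 19.42
ee_pos: [0.5343, 0.0455, 0.0464]
tool_rot: [0.007, 0.787, 0.617, 0.004]
wrist_force: [-2.4, -7.9, 1.0]
gripper_width: 0.0427
```

That's the stop: position frozen, force up from 2.3 to 8 N. I'll hold lightly.

Emit:
play_rows --pt "0.05 0 0" --pt "0.05 0 0" --pt "0.05 0 0" --pt "0.05 0 0" --turn '[0,0,0,0]' --hand '[0,0,0,0]'

```text
time: 19.75
ee_pos: [0.5343, 0.0455, 0.0463]
tool_rot: [0.007, 0.787, 0.617, 0.003]
wrist_force: [-2.7, -5.8, 1.2]
gripper_width: 0.0428
```

Emit:
play_rows --pt "-0.2 0 0" --pt "-0.6 0 0" --pt "-1.5 0 0" --pt "-3 0 0" --pt "-5 0 0" --turn '[0,0,0,0,0]' --hand '[0,0,0,0,0]'

```text
time: 20.17
ee_pos: [0.5223, -0.0031, 0.0466]
tool_rot: [0.007, 0.787, 0.617, 0.004]
wrist_force: [0.4, -0.3, -0.4]
gripper_width: 0.0426
```

Emit:
play_rows --pt "0 0 -3" --pt "0 0 -6" --pt "0 0 -9" --pt "0 0 -12" --pt "0 0 -13" --turn '[0,0,0,0,0]' --hand '[0,0,0,0,0]'

```text
time: 20.58
ee_pos: [0.5219, -0.0027, 0.1818]
tool_rot: [0.009, 0.787, 0.617, 0.007]
wrist_force: [0.5, -0.2, 0.2]
gripper_width: 0.0427
```

```bash
python3 -c "
from h import *
go([*b2w(-.02,0),.18],76.1)
s=arm.state();np.savez('w15.npz',**s);print(w2b(s['ee_pos']),s['wrist_force'])
cv2.imwrite('pics/w15.png',arm.snapshot('wrist')[:,:,::-1])
cv2.imwrite('pics/s15.png',arm.snapshot('scene')[:,:,::-1])
crop('pics/s15.png',290,180,410,260,6,'pics/s15c.png')"
```

```text
t 20.5833 p [ 0.5219 -0.0027  0.1818] yaw 76.21761515635973 q6 9.565147051729438 tilt 1.3260334573980375
OFFSET [7.5226 0.2146 0.18  ] TURN 0.11761515635973296
[-0.0952  0.002 ] [ 0.4577 -0.1721  0.1681]
```

View pics/s15c.png

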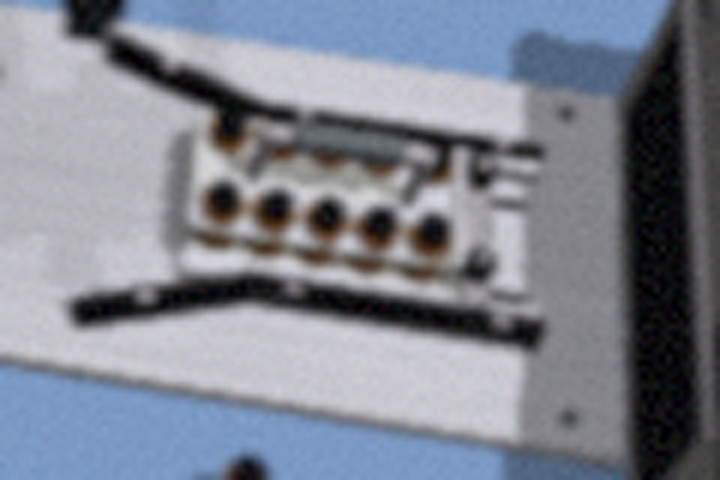

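View pics/w15.png

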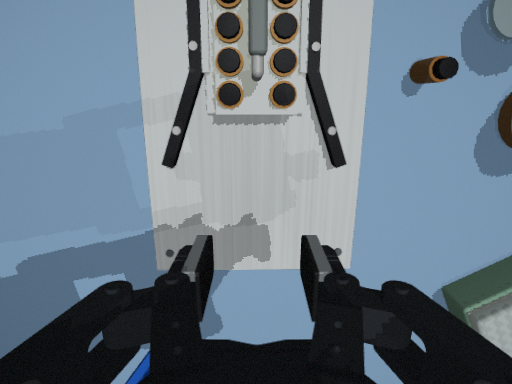

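Fingers are clear and the rack sits under the lips. I'll take one closer look at the nose and stop, and at the alignment.

Emit:
play_rows --pt "2 0 -1" --pt "4 0 -2" --pt "6 0 -3" --pt "7.5 0 -3" --pt "7.5 0 -3" --turn '[0,0,0,0,0]' --hand '[0,0,0,0,0]'

```text
time: 21.1
ee_pos: [0.5385, 0.0725, 0.2067]
tool_rot: [0.007, 0.786, 0.618, 0.005]
wrist_force: [0.4, 0.3, -0.6]
gripper_width: 0.0431
```

```bash
python3 - <<'E'
from h import *
s=arm.state();np.savez('w16.npz',**s);im=arm.snapshot('wrist')[:,:,::-1].copy()
cv2.imwrite('pics/w16.png',im)
C=cam('wrist',s)
hsv=cv2.cvtColor(im,cv2.COLOR_BGR2HSV)
m=((hsv[...,2]<45)).astype(np.uint8)
n,l,st,ce=cv2.connectedComponentsWithStats(m)
for i in range(1,n):
    if 60<st[i,4]<700 and ce[i][1]<260: print(ce[i],st[i,4],w2b(inv(C,ce[i],.056)[0]))
crop('pics/w16.png',150,0,370,190,3,'pics/w16c.png')
cv2.imwrite('pics/top16.png',arm.snapshot('top')[:,:,::-1])
E
```

```text
[201.4865  10.5495] 111 [0.1201 0.0452]
[234.3313  74.875 ] 160 [0.0725 0.0204]
[234.6374 100.9451] 273 [0.0521 0.0204]
[283.1875 104.4375] 112 [ 0.0495 -0.0197]
[235.0842 129.8561] 285 [0.0285 0.0203]
[282.4958 130.8319] 238 [ 0.0278 -0.0197]
[235.4856 157.7014] 278 [0.0048 0.0203]
[282.2214 157.6679] 280 [ 0.0049 -0.0201]
[420.4034 157.2345] 290 [ 0.0059 -0.1427]
[235.7564 183.9782] 275 [-0.0186  0.0203]
[281.5221 183.9559] 272 [-0.0186 -0.0201]
[329.8106 252.9697] 132 [-0.0865 -0.0681]
```

View pics/w16c.png

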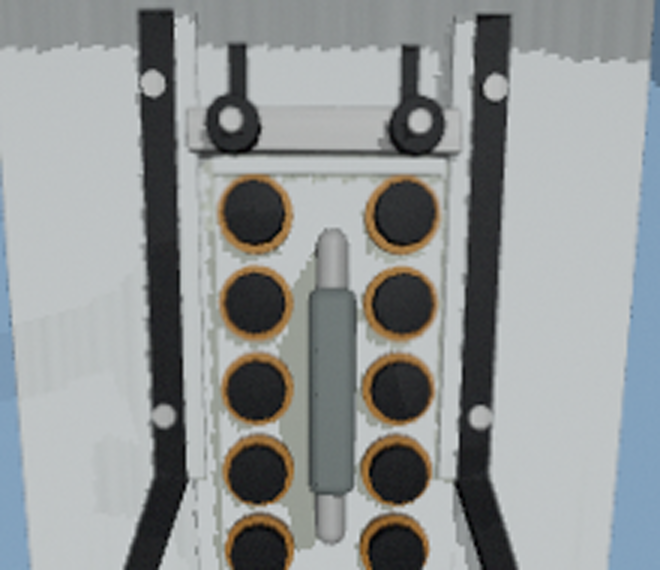

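View pics/top16.png

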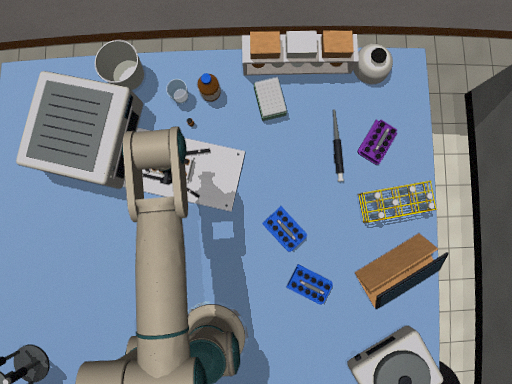

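The nose is against the stop with the rack straight and centred, and the bystanders haven't moved. Handing in.

```bash
python3 -c "
from bench import arm
print(arm.sign_off())"
```

```text
the job is handed in; nothing more can be done
None
```

The rack is loaded against the end stop and released, and I handed the job in after about 21 s of the 64 s allowed. `sign_off` gives no verdict, so what follows rests on my own checks.

**What I did:** I lifted the rack by its grip and set it down softly on the apron. Contact came at the expected height, with about 13 N of force. I released it there, nose between the flares, and pushed it in from the tail with the half-open fingers.
- **Sliding:** it took about 2–5 N, with a short peak of about 9 N where the guide straightened it. That is slightly over the 8 N you quoted, but well under the 25 N limit.
- **At the stop:** the force rose to about 8 N and the rack stopped moving. I held it there lightly for about 0.6 s, then backed off.

**Last checks:**
- **Position:** the wrist picture shows the nose against the stop bar and the foot under the lips. The caps lie on the channel's centre line to about 0.2 mm, with no visible skew. The rack's centre is at about x = 28 mm in the bay's frame.
- **Clearance:** the fingers are clear of the rack and the wrist force is about 0. The bystanders look unmoved in the top view.

**Disagreement:** the cameras differed by 2–4 mm on where the channel's centre line lies. I used a value in between and let the guides centre the rack. The 0.2 mm centring figure is relative to that in-between line; the picture also shows the rack evenly placed between the guides.

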